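# Clear a jammed petri dish from the labeller's feed chute

## Robot

A 7-joint arm with a two-finger parallel gripper is mounted at the origin on the work surface. World frame = base frame: x ahead of the robot, y to its left, z up, the work surface at z = 0. Lengths are in mm, angles in rad, forces in N, time in s.
With the tool pointing down it reaches from about 400 to 875 mm from the base axis. Payload 4.4 kg.
Tool frame: the origin (TCP) lies at the very end of the fingers, on their centre line; the grasp point (between the pads) lies 19 mm behind it; z points along the fingers, y is the line along which they close (so a half turn about z gives the same grasp; the last joint's range is limited). The gripper opens to 85 mm and grips with 20 to 120 N. Pads are 22 mm wide; open, the fingers measure 114 mm over their backs; the gripper's body (76 mm by 85 mm) begins 54 mm behind the grasp point. The pads swing forward as they close: fully open they stand 13 mm farther back than shut.
Start: joints at [-1.191, 0.628, 0.038, 1.517, -0.027, 0.996, -0.02], TCP at [280.246, 586.498, 231.313] pointing down, gripper open.
Joint ranges: [-3.06, 3.06], [-0.37, 2.12], [-1.25, 1.32], [0.18, 2.47], [-1.1, 4.24], [0.23, 1.98], [-2.94, 2.94]. Speed limits (rad/s): [2.57, 2.57, 3.14, 3.14, 3.14, 3.14, 3.14].

## Interface

Orientations are given as [roll, pitch, yaw] about the fixed x, y, z axes, in that order (R = Rz(yaw) Ry(pitch) Rx(roll)).
In Python, from cell import read_state, get_image, camera_info, finish_job gives the robot as it stands.
- The arm moves only by the tool play_rows, never from a script. Its argument "deltas" is one flat list of numbers, 7 for each row, row after row: the shift along the tool's x, y, z in mm, then the turn, a rotation vector about the tool's x, y, z in rad, then the opening, from 0 (shut) to 1 (fully open). In form: [dx, dy, dz, ax, ay, az, grip, dx, dy, dz, ax, ay, az, grip, ...]. A call has 1 to 10 rows; each row is the pose to reach, as a shift and turn from the pose commanded when the call began, along the tool's axes at that moment; what a row does not reach only later rows make up. A row lasts 1/8 s, in which the tool goes at most 62.5 mm and 10.7 degrees, less where a joint would pass 70% of its speed; a pose out of reach is approached as far as the arm can. A call with a gripper value outside its range is refused whole. The fingers move at their own pace and stop on an object; the grip force is fixed at half the most. Time passes only in rows, so rows that repeat a pose let the fingers close. It gives the time, the measured TCP pose, the force, the opening and the grip force at its end, in the units of the state.
- read_state(): the state, without advancing time (a new reading comes with each control period).
- get_image(name): name is "scene" or "top"; returns the picture (420x560x3 uint8, red, green, blue); there is no depth.
- camera_info(name): a dict with "fx", "fy", "cx", "cy" (pixels), "distortion" ([k1, k2, p1, p2, k3] as OpenCV has them; the pictures are not rectified), "T" (4x4, takes a point from camera to world coordinates). Camera axes: x right, y down, z forward; pixel columns grow to the right and rows downward; lengths in mm; the calibration is good to about 2 mm. A picture is of the moment at which its call begins. camera_info takes no time and is no camera call.
- finish_job(): hands the job in; it is judged then, once.
The state is a dict: "clock": time; "qpos": joint angles; "qd": joint speeds; "tau": joint torques, N m; "eef_pos": TCP position; "tool_rot": TCP orientation; "force": force on the tool from outside, world axes, zero at the start; "torque": the same for the moment, N m; "width": finger opening in mm; "gripper_force": force on a finger pad.
Only numpy, scipy, OpenCV 4.12 (cv2) and the standard library are available. Lean on these libraries where they do the work, as an engineer would, in place of code of your own. Each camera call takes 0.05 s, during which the arm holds its last target. There are 200 camera calls.

## Task

A petri dish that is too wide has jammed in the sloping feed chute of the labeller, under the hold-down rails. Nudge it back up the chute until it is clear of the rails, lift it out without tipping it, and set it down gently, flat, in the empty bay of the shallow steel tray, letting go of it there. Leave the dish in the other bay and the little amber jar near the tray where they are.

Things in the scene. Friction and masses are not known exactly. Their poses are not given: they have to be found in the camera images.
- chute: Feed chute, a fixed white and aluminium lane sloping up at 10 degrees from the labelling unit. Frame tilted with the slope: origin on the lane floor's centre line where the dish wedges; x up the slope, z the floor's normal, y across. Floor from x = -150 to 175 mm. Side walls 60 mm apart above x = 10 mm, narrowing to 47 mm apart at x = -22 mm and below. A dish stays where it is left on the slope.
- rails_end (a point): Upper end of the hold-down rails, on the lane floor's centre line at chute x = 45 mm. The two flat steel rails run from here down to the unit, undersides 19 mm and tops 22 mm above the floor, with a slot 38 mm wide between them, open from above, through which fingertips can reach the floor. A dish can be lifted only when its centre is more than 28 mm up the slope from here.
- chute_top (a point): Top end of the lane floor, on its centre line, at chute x = 175 mm, where a stop stands 11 mm above the floor. Between the rails' end and here the lane is open above and its side walls are only 8 mm high.
- feeder: The labeller as a whole, fixed: white labelling unit at the low end, base plate 110 mm wide, chute. Origin on the bench below the chute's origin, z up, x level and uphill. The unit is 200 mm wide, rises 177 mm above the bench and fills x = -310 to -170 mm.
- dish: The jammed petri dish, closed, clear plastic with pink agar: a flat disc 55 mm in diameter and 16 mm high, about 30 g. Origin at the centre of its underside, z up through its lid. At the start it lies in the chute, tilted with it, its centre within 7 mm of the chute's origin.
- tray: The shallow steel reject tray, 150 mm (its x) by 190 mm (its y), rim and middle divider 10 mm high, walls and floor 3 mm thick, fixed to the bench. Origin at the centre of its underside. The divider lies along its x axis and makes two bays about 144 by 91 mm, centred at y = +47 mm (empty) and y = -47 mm (holds another dish).
- tray_bay (a point): Centre of the floor of the tray's empty bay, on the floor's upper face (3 mm above the bench).
- old_dish: The other dish, same as the jammed one, already lying in the other bay of the tray. Origin at the centre of its underside. Not to be disturbed.
- small_jar: Bystander: amber glass jar with a white lid, 44 mm across, 55 mm high, standing upright between the tray and the top end of the chute. Origin at the centre of its underside. Not to be disturbed.
Things that resemble listed ones, but are neither listed nor needed, are in the scene too. What is shaped like the dish but blue or red is not meant. There is more than one size of the tray; the one meant has the size given above.

How it is judged (in metres and radians):
On the way, in this order (a step that is already met when the one before it is completed fails the run):
1. the jammed dish has been moved up the chute clear of the rails, still lying on the chute floor (x of dish in the frame of chute above 0.073 m and z of dish in the frame of chute below 0.006 m and distance between dish and chute below 0.16 m), for 0.05 s.
2. the dish has been lifted out of the chute (z of dish in the frame of chute above 0.03 m and contact force between the fingers and dish above 0.3 N), for 0.1 s.
3. the dish has been lowered to the floor of the empty bay while still in the fingers, not dropped (z of dish in the frame of tray below 0.012 m and x of dish in the frame of tray between -0.06 and 0.06 m and y of dish in the frame of tray between 0.015 and 0.08 m and contact force between the fingers and dish above 0.2 N), for 0.02 s.
At the end, for the whole second after the job is handed in: The jammed dish lies flat (lid up, within 3.4 degrees) and at rest on the floor of the tray's empty bay, released, and the other dish still lies in its own bay, within 30 mm of where it was; the amber jar still stands upright within 30 mm of where it was (x of dish in the frame of tray between -0.05 and 0.05 m and y of dish in the frame of tray between 0.025 and 0.07 m and z of each of dish, old_dish in the frame of tray below 0.006 m and angle between dish's own z axis and vertical below 0.06 rad and linear speed of dish below 0.02 m/s and distance of each of old_dish, small_jar from where it was at the start of the episode below 0.03 m and angle between small_jar's own z axis and vertical below 0.2 rad); the robot touches nothing.
It fails at once if the jammed dish was tipped more than 40 degrees (angle between dish's own z axis and vertical above 0.7 rad).
It fails at once if the dish in the other bay was lifted or shoved more than 30 mm (distance of old_dish from where it was at the start of the episode above 0.03 m).
It fails at once if the amber jar was knocked over or shoved more than 30 mm (angle between small_jar's own z axis and vertical above 0.5 rad or distance of small_jar from where it was at the start of the episode above 0.03 m).
It also fails if it takes over 54 s, if anything falls off the work surface, if the arm or the gripper's body presses on something with over 40 N, if the wrist force passes 120 N, or if a joint passes its speed limit or range.

## Working session

There is one attempt and no reset: what is moved stays moved. The work goes in short steps, Python scripts to look and compute and a tool call to move; the robot and the scene stay as the last step left them, time stands still between calls to the robot, and variables do not carry over. Pictures are saved under pics/ and viewed, at most 10 in all, crops included, and the job is handed in when it is done.

Besides the shell and the picture viewer there is one more tool, called after ">>>" as name(argument=value, ...) on one line, values as JSON. play_rows: Moves the arm, as the interface text tells. Its arguments: {"type":"object","properties":{"deltas":{"type":"array"}},"required":["deltas"]}

```bash
mkdir -p pics; python3 - <<'E'
from cell import *
import cv2, numpy as np
for n in("scene","top"):
    cv2.imwrite(f"pics/{n}0.png",get_image(n)[:,:,::-1]); c=camera_info(n); print(n,{k:np.round(v,3).tolist() for k,v in c.items()})
s=read_state(); print(s)
E
```

```text
scene {'fx': 538.387, 'fy': 538.387, 'cx': 272.049, 'cy': 206.331, 'distortion': [0.011, 0.0, 0.0, 0.0, 0.0], 'T': [[-0.235, 0.751, -0.617, 1176.757], [0.972, 0.192, -0.136, 84.428], [0.016, -0.632, -0.775, 975.094], [0.0, 0.0, 0.0, 1.0]]}
top {'fx': 392.682, 'fy': 392.682, 'cx': 277.08, 'cy': 204.283, 'distortion': [-0.078, 0.0, 0.0, 0.0, 0.0], 'T': [[-0.001, -0.981, 0.192, 322.288], [-1.0, -0.004, -0.025, -62.339], [0.025, -0.192, -0.981, 759.054], [0.0, 0.0, 0.0, 1.0]]}
{'clock': 0.1, 'qpos': array([-1.19081207,  0.62922057,  0.03841548,  1.51823567, -0.02697888,
        0.99628154, -0.01999392]), 'qd': array([-0.00060114, -0.00048029, -0.00067897, -0.0032611 , -0.00095539,
        0.00041981,  0.00031098]), 'tau': array([ 3.66865905e-03, -5.64526427e+01,  1.23052485e+00, -1.93972725e+01,
        1.12929312e-02,  5.45696690e-03, -6.41665324e-06]), 'eef_pos': array([279.98940032, 586.0151031 , 230.51226839]), 'tool_rot': array([-3.13996463e+00,  1.41155126e-05,  2.69585039e+00]), 'force': array([-0.77406651, -0.01342213, -0.26307444]), 'torque': array([ 0.01799778, -0.04972804,  0.03746301]), 'gripper_force': 0.0, 'width': 85.12610829359593}
```

View pics/scene0.png

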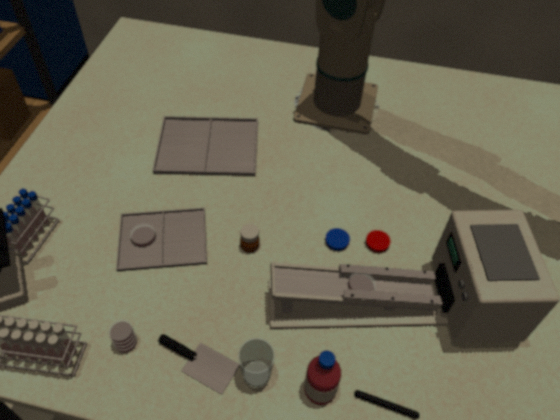

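View pics/top0.png

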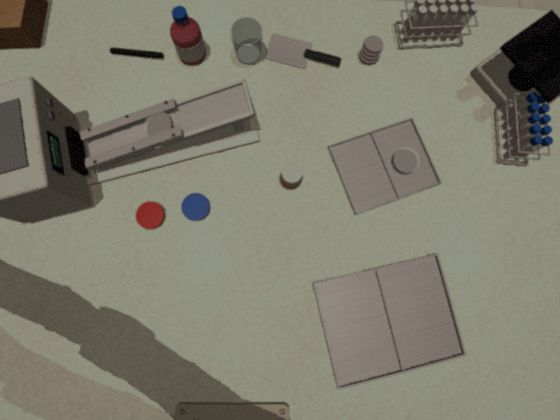

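The scene picture shows the chute at (275–440, 265–300) with the dish at (360,285), the unit at right, the jar at (250,238), a small tray with a dish at (120–207, 210–268), and a larger tray above it. In the top picture the chute runs from (85,145) to (250,95), the dish is at (160,125), the small tray is at (330–438, 120–212) and the jar is at (291,176).

```bash
cat > h.py <<'E'
from cell import *
import cv2, numpy as np
from scipy.spatial.transform import Rotation as R
def ray(n,px):
    c=camera_info(n); K=np.array([[c['fx'],0,c['cx']],[0,c['fy'],c['cy']],[0,0,1]])
    u=cv2.undistortPoints(np.array(px,float).reshape(-1,1,2),K,np.array(c['distortion'])).reshape(-1,2)
    T=np.array(c['T']); d=np.c_[u,np.ones(len(u))]@T[:3,:3].T
    return T[:3,3],d
def onz(n,px,z):
    o,d=ray(n,px); return o+d*((z-o[2])/d[:,2])[:,None]
def proj(n,P):
    c=camera_info(n); K=np.array([[c['fx'],0,c['cx']],[0,c['fy'],c['cy']],[0,0,1]]); T=np.linalg.inv(np.array(c['T']))
    return cv2.projectPoints(np.atleast_2d(P).astype(float),cv2.Rodrigues(T[:3,:3])[0],T[:3,3],K,np.array(c['distortion']))[0].reshape(-1,2)
def two(p,q):
    a,d=ray('top',[p]);b,e=ray('scene',[q]); d,e=d[0],e[0]
    s=np.linalg.lstsq(np.c_[d,-e],b-a,rcond=None)[0]; A,B=a+s[0]*d,b+s[1]*e
    return (A+B)/2,np.linalg.norm(A-B)
E
python3 - <<'E'
from h import *
np.set_printoptions(suppress=True,precision=1)
for nm,p in(("small",[(329,147),(411,120),(439,183),(355,213)]),("large",[(313,281),(436,255),(463,354),(339,386)])):
    c=onz('top',p,10); print(nm,c[:,:2],np.linalg.norm(c-np.roll(c,-1,0),axis=1))
print('jar',two((291,172),(250,231)))
for p,q in (((160,122),(361,283)),((248,84),(272,266)),((256,127),(277,298))): print(two(p,q))
a=cv2.imread('pics/top0.png')[60:200,60:280]; b=cv2.imread('pics/scene0.png')[245:335,255:455]
f=lambda i:cv2.convertScaleAbs(cv2.resize(i,None,fx=3.6,fy=3.6,interpolation=cv2.INTER_CUBIC),alpha=1.4)
cv2.imwrite('pics/ct.png',f(a));cv2.imwrite('pics/cs.png',f(b))
E
```

```text
small [[ 586.8 -186.3]
 [ 648.3 -359.9]
 [ 513.9 -408. ]
 [ 452.1 -233.7]] [184.2 142.8 184.9 142.8]
large [[ 321.8 -149.1]
 [ 369.6 -390.4]
 [ 182.8 -431.8]
 [ 131.9 -194.1]] [246.  191.4 243.  195.2]
jar (array([ 521.2, -106.6,   55.5]), np.float64(0.5684690938556477))
(array([607.9, 136.7,  81.7]), np.float64(2.2670295145663726))
(array([651.6, -28.7, 144.5]), np.float64(0.2066962290739953))
(array([632.3, -29.6,  -3.6]), np.float64(18.00134822662402))
```

View pics/ct.png

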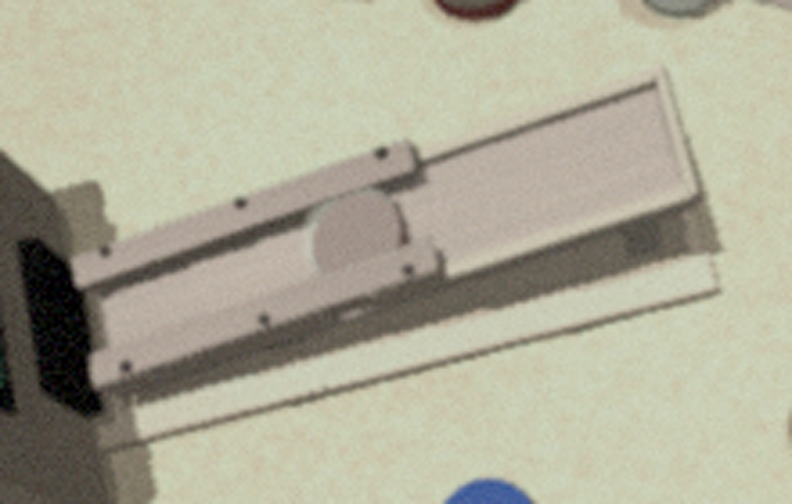

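View pics/cs.png

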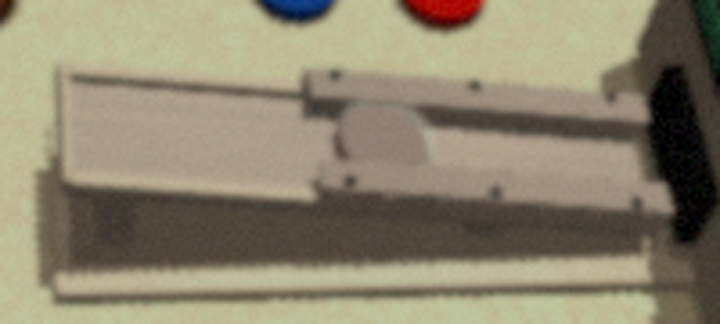

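The crops show rail screws and the stop corners clearly. In the top crop the +x rail screws are at (382,153), (240,203), (105,251) and the −x rail screws at (408,270), (264,320), (125,366). I'll triangulate those against the scene crop.

```bash
python3 - <<'E'
from h import *
np.set_printoptions(suppress=True,precision=1)
t=lambda p:((p[0]+.5)/3.6-.5+60,(p[1]+.5)/3.6-.5+60)
s=lambda p:((p[0]+.5)/3.6-.5+255,(p[1]+.5)/3.6-.5+245)
A=[(382,153),(240,203),(105,251),(408,270),(264,320),(125,366),(665,68),(697,192)]
B=[(350,181),(496,191),(637,203),(336,76),(475,86),(612,98),(68,183),(62,70)]
P=[]
for a,b in zip(A,B):
    p,e=two(t(a),s(b)); P.append(p); print(p,round(e,1))
P=np.array(P); d=(P[0]+P[3]-P[2]-P[5]); L=np.linalg.norm(d)/2; print('len',L,'slope',np.degrees(np.arcsin(d[2]/2/L)))
yaw=np.arctan2(d[1],d[0]); print('yaw',yaw,np.degrees(yaw))
Rc=R.from_euler('zy',[yaw,-np.radians(10)]).as_matrix() # x up slope
# origin: stop corners chute x ~178 (outer), z=11 ; screws z=22
q=(P@Rc); print(q-q[:6].mean(0))
E
```

```text
[643.2 124.4  90.9] 0.8
[622.  200.6  77.2] 0.7
[601.8 276.4  62.6] 0.7
[580.2 107.7  90.1] 0.6
[558.6 183.2  76.4] 0.7
[538.5 259.3  62.8] 0.4
[685.9 -18.1 100.6] 2.4
[618.7 -36.4  99.1] 0.2
len 159.8293287920056 slope 10.034084862227175
yaw -1.3035275089129823 -74.68662473991569
[[ 79.4  34.4   5. ]
 [ -0.2  32.1  -4.9]
 [-79.2  30.5 -15.8]
 [ 79.1 -30.   15.1]
 [  0.1 -32.9   5.3]
 [-79.2 -34.2  -4.6]
 [228.4  38.9   7. ]
 [228.5 -30.   17.2]]
```

```bash
cat >> h.py <<'E'
yaw=-1.3035
Rc=R.from_euler('ZY',[yaw,-np.radians(10)]).as_matrix()
S=np.array([[643.2,124.4,90.9],[622,200.6,77.2],[601.8,276.4,62.6],[580.2,107.7,90.1],[558.6,183.2,76.4],[538.5,259.3,62.8]])
C0=S.mean(0)-22*Rc[:,2]   # lane floor centre line at the middle screws
def onchute(n,px,z,O=C0):  # chute coords
    o,d=ray(n,px); o=(o-O)@Rc; d=d@Rc; return o+d*((z-o[2])/d[:,2])[:,None]
E
python3 - <<'E'
from h import *
np.set_printoptions(suppress=True,precision=1)
t=lambda P:[((p[0]+.5)/3.6-.5+60,(p[1]+.5)/3.6-.5+60) for p in P]
s=lambda P:[((p[0]+.5)/3.6-.5+255,(p[1]+.5)/3.6-.5+245) for p in P]
print((S-C0)@Rc)
print('rail ends top',onchute('top',t([(412,142),(418,164),(436,238),(442,262)]),22))
print('rail ends scene',onchute('scene',s([(305,75),(307,100),(318,168),(322,190)]),22))
print('stop top z11',onchute('top',t([(665,68),(697,192),(655,82),(683,195)]),11))
print('stop scene z11',onchute('scene',s([(62,70),(68,183),(73,75),(77,180)]),11))
print('dish top z16 R,L',onchute('top',t([(405,215),(308,240),(357,188)]),16))
print('dish scene z16',onchute('scene',s([(337,135),(430,145),(385,101)]),16))
print(C0)
E
```

```text
[[ 80.3  32.8  22.3]
 [ -0.   32.5  22.5]
 [-79.8  33.   21.8]
 [ 79.6 -32.4  21.6]
 [ -0.1 -33.3  21.7]
 [-80.  -32.6  22. ]]
rail ends top [[ 96.4  33.4  22. ]
 [ 96.9  20.7  22. ]
 [ 97.3 -21.   22. ]
 [ 97.5 -34.2  22. ]]
rail ends scene [[ 97.7 -31.1  22. ]
 [ 98.4 -15.2  22. ]
 [ 97.2  26.2  22. ]
 [ 96.6  39.2  22. ]]
stop top z11 [[230.1  33.3  11. ]
 [228.7 -36.2  11. ]
 [223.3  27.7  11. ]
 [221.6 -35.5  11. ]]
stop scene z11 [[229.3 -29.1  11. ]
 [228.3  39.2  11. ]
 [223.4 -26.5  11. ]
 [223.5  37.1  11. ]]
dish top z16 R,L [[82.4 -0.7 16. ]
 [29.   3.6 16. ]
 [60.7 22.3 16. ]]
dish scene z16 [[ 81.9   1.4  16. ]
 [ 30.    3.2  16. ]
 [ 51.7 -22.5  16. ]]
[591.7 188.2  55. ]
```

```bash
cat >> h.py <<'E'
O=C0+51*Rc[:,0]
Rg=np.c_[-Rc[:,1],-Rc[:,0],-Rc[:,2]]       # grasp: tool y down the lane
tc=np.array([550.3,-297.2,0]); ty=np.array([-61.5,173.6,0]); ty/=np.linalg.norm(ty)
bay=tc+47*ty+[0,0,3]
tx=np.array([ty[1],-ty[0],0]); Rb=np.c_[np.cross(tx,[0,0,-1]),tx,[0,0,-1]]
def ch(p): return O+Rc@np.array(p,float)
def go(P,Rt=None):
    s=read_state(); Rn=R.from_euler('xyz',s['tool_rot']).as_matrix()
    d=Rn.T@(np.array(P)-s['eef_pos']); a=R.from_matrix(Rn.T@(Rn if Rt is None else Rt)).as_rotvec()
    print('delta',np.round(d,1),np.round(a,3),'chute now',np.round((s['eef_pos']-O)@Rc,1),'width',round(s['width'],1))
E
python3 - <<'E'
from h import *
print(O,bay,R.from_matrix(Rg).as_euler('xyz'))
go(ch([5,0,170]),Rg)
E
```

```text
[604.99140868 139.80711171  63.85695316] [ 534.60540514 -252.89785906    3.        ] [-2.96705973  0.         -2.87429633]
delta [-469.5 -243.9   -1.2] [ 0.166 -0.063 -0.711] chute now [-479.4 -195.6  253.8] width 85.1
```

>>> play_rows(deltas=[-50,-25,-25,0.02,-0.01,-0.08,1,-105,-55,-30,0.04,-0.02,-0.16,1,-155,-80,-30,0.06,-0.02,-0.24,1,-210,-110,-30,0.08,-0.03,-0.32,1,-260,-135,-30,0.1,-0.04,-0.4,1,-315,-165,-30,0.12,-0.05,-0.48,1,-365,-190,-30,0.14,-0.05,-0.56,1,-420,-220,-20,0.15,-0.06,-0.64,1,-469,-244,-1,0.166,-0.063,-0.711,1,-469,-244,-1,0.166,-0.063,-0.711,1])

```text
clock: 1.35
eef_pos: [599.4, 157.3, 230.3]
tool_rot: [-2.963, -0.002, -2.883]
force: [-0.9, -0.4, -1.0]
width: 85.0
gripper_force: 0.0
```

```bash
python3 - <<'E'
from h import *
s=read_state(); print(s['clock'],s['eef_pos'],s['tool_rot'],s['qpos'])
go(ch([4.5,0,60]),Rg); go(ch([4.5,0,1]),Rg)
E
```

```text
1.35 [599.40321445 157.31331507 230.32285004] [-2.96349474e+00 -2.45934714e-03 -2.88302322e+00] [-0.38423683  0.59543277 -0.02770592  1.60263644  0.23014888  0.98523217
  1.29061271]
delta [ -1.1   6.7 107.1] [-0.004 -0.004 -0.008] chute now [ 10.8  -0.8 167.1] width 85.0
delta [ -1.4   6.9 166.1] [-0.004 -0.004 -0.008] chute now [ 10.8  -0.8 167.1] width 85.0
```

>>> play_rows(deltas=[0,2,40,0,0,0,1,-1,4,80,0,0,0,1,-1,4,120,0,0,0,1,-1,4,120,0,0,0,1,-1,4,120,0,0,0,1])

```text
clock: 1.98
eef_pos: [604.3, 149.5, 114.6]
tool_rot: [-2.969, 0.003, -2.874]
force: [-0.7, -0.9, -0.0]
width: 85.0
gripper_force: 0.0
```

```bash
python3 - <<'E'
from h import *
go(ch([4.5,0,1]),Rg)
f=lambda i:cv2.convertScaleAbs(cv2.resize(i,None,fx=3.6,fy=3.6,interpolation=cv2.INTER_CUBIC),alpha=1.4)
a=f(get_image('scene')[235:335,255:455,::-1]); b=f(get_image('top')[70:170,60:280,::-1])
cv2.imwrite('pics/h1.png',np.vstack([a[:290],b[:300,:720]]))
E
```

```text
delta [ 2.  -5.1 50.6] [0.001 0.003 0.   ] chute now [-0.6  1.9 51.7] width 85.0
```

View pics/h1.png

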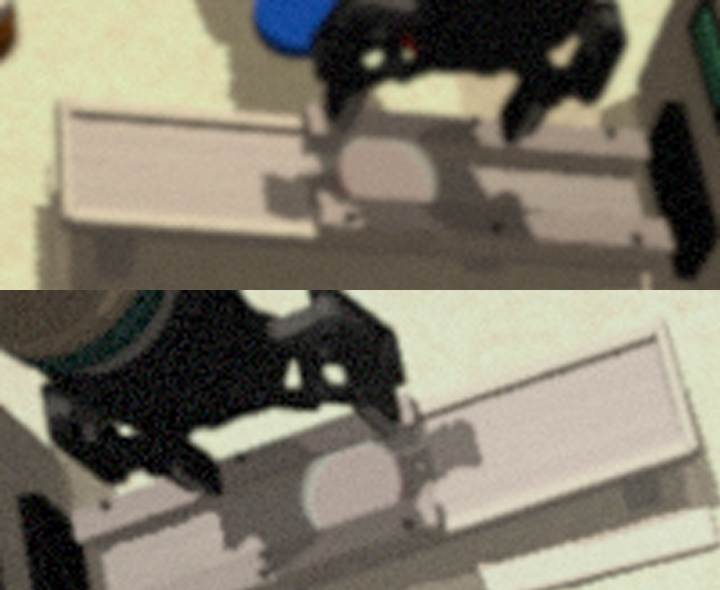

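The hover picture shows the fingers straddling the dish along the slot, in line with the lane. I'll descend with a small uphill bias so the lower finger touches first.

>>> play_rows(deltas=[1,-4,15,0,0,0,1,2,-9,30,0,0,0,1,2,-9,42,0,0,0,1,2,-9,50,0,0,0,1,2,-9,50,0,0,0,1,2,-9,50,0,0,0,1])

```text
clock: 2.82
eef_pos: [606.7, 131.2, 65.9]
tool_rot: [-2.968, 0.002, -2.874]
force: [-0.4, 0.0, 0.4]
width: 85.5
gripper_force: 0.0
```

```bash
python3 - <<'E'
from h import *
go(ch([8,0,1]),Rg)
E
```

```text
delta [-0.6  1.  -0.5] [ 0.001  0.002 -0.   ] chute now [ 9.  -0.6  0.5] width 85.5
```

>>> play_rows(deltas=[0,0,0,0,0,0,0.75,0,0,0,0,0,0,0.7,0,0,0,0,0,0,0.65,0,0,0,0,0,0,0.6,0,0,0,0,0,0,0.6,0,0,0,0,0,0,0.6])

```text
clock: 3.58
eef_pos: [606.6, 131.2, 66.6]
tool_rot: [-2.968, 0.002, -2.874]
force: [-1.8, 0.6, 5.7]
width: 52.6
gripper_force: 61.4
```

>>> play_rows(deltas=[0,-4,0,0,0,0,0.5,0,-10,0,0,0,0,0.5,0,-20,0,0,0,0,0.5,0,-30,0,0,0,0,0.5,0,-40,0,0,0,0,0.5,0,-50,0,0,0,0,0.5,0,-60,0,0,0,0,0.5,0,-72,0,0,0,0,0.5,0,-80,0,0,0,0,0.5,0,-80,0,0,0,0,0.5])

```text
clock: 4.82
eef_pos: [628.5, 54.8, 80.6]
tool_rot: [-2.968, 0.004, -2.875]
force: [-0.8, 2.8, 6.1]
width: 52.6
gripper_force: 61.8
```

```bash
python3 - <<'E'
from h import *
go(ch([90,0,0]),Rg)
f=lambda i:cv2.convertScaleAbs(cv2.resize(i,None,fx=3.6,fy=3.6,interpolation=cv2.INTER_CUBIC),alpha=1.4)
a=f(get_image('scene')[235:335,255:455,::-1]); b=f(get_image('top')[70:170,60:280,::-1])
cv2.imwrite('pics/h2.png',np.vstack([a[:290],b[:300,72:792]]))
E
```

```text
delta [ 0.2 -0.2  1.2] [ 0.001  0.004 -0.001] chute now [89.8  0.2  1.2] width 52.6
```

View pics/h2.png

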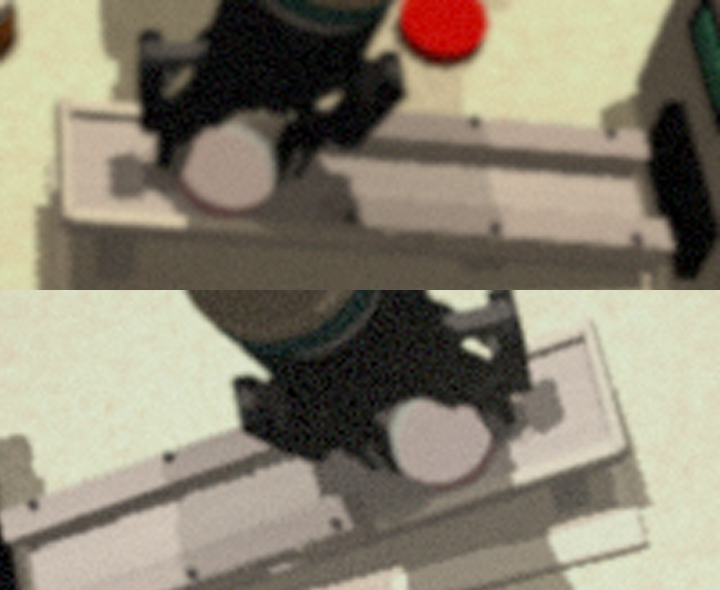

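The dish has left the rails, gripped, at top crop (440,153) and scene crop (230,168). I'll check its height over the floor before lifting.

```bash
python3 - <<'E'
from h import *
p,e=two((512/3.6-.4+60,153/3.6-.4+70),(230/3.6-.4+255,168/3.6-.4+235)); print('lid centre in chute',(p-O)@Rc,e)
go(ch([90,0,100]),Rg)
M=R.from_rotvec([0,0,0]).as_matrix()
go(bay+[0,0,110],Rb)
E
```

```text
lid centre in chute [86.80276972 -1.29899801  6.71182017] 0.7873605196690338
delta [ -0.2  -0.1 -98.8] [ 0.001  0.004 -0.001] chute now [89.8  0.2  1.2] width 52.5
delta [ 171.6 -273.6   14.5] [-0.137  0.133  1.493] chute now [89.8  0.2  1.2] width 52.5
```

>>> play_rows(deltas=[0,0,-5,0,0,0,0.5,0,0,-15,0,0,0,0.5,0,0,-30,0,0,0,0.5,0,0,-50,0,0,0,0.5,0,0,-70,0,0,0,0.5,0,0,-85,0,0,0,0.5,0,0,-95,0,0,0,0.5,0,0,-95,0,0,0,0.5])

```text
clock: 5.92
eef_pos: [623.2, 70.8, 173.9]
tool_rot: [-2.968, 0.002, -2.874]
force: [-0.1, -1.1, -0.8]
width: 52.1
gripper_force: 62.6
```

```bash
python3 - <<'E'
from h import *
go(bay+[0,0,120],Rb)
f=lambda i:cv2.convertScaleAbs(cv2.resize(i,None,fx=3,fy=3,interpolation=cv2.INTER_CUBIC),alpha=1.4)
a=f(get_image('scene')[190:310,240:440,::-1]); 
cv2.imwrite('pics/h3.png',a)
E
```

```text
delta [ 171.  -275.8   99.6] [-0.138  0.132  1.493] chute now [89.4 -0.7 95.9] width 52.1
```

View pics/h3.png

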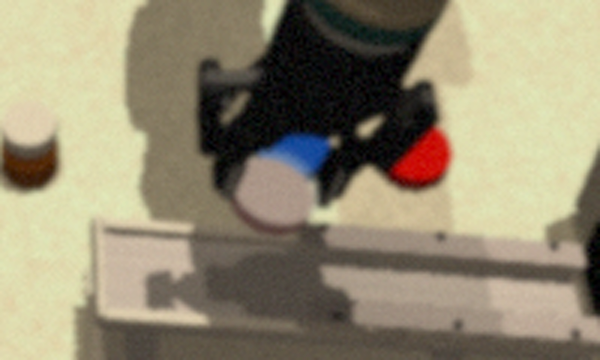

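The dish is held level with the lane, above it, and clear. Now the carry to above the bay (jar stays well below).

>>> play_rows(deltas=[10,-15,0,-0.007,0.007,0.08,0.5,25,-40,0,-0.02,0.02,0.22,0.5,43,-69,0,-0.034,0.033,0.37,0.5,60,-97,5,-0.048,0.046,0.52,0.5,77,-124,15,-0.062,0.06,0.67,0.5,95,-152,30,-0.076,0.073,0.82,0.5,112,-180,45,-0.09,0.087,0.97,0.5,129,-208,60,-0.104,0.1,1.12,0.5,146,-236,75,-0.118,0.114,1.27,0.5,160,-258,85,-0.129,0.124,1.4,0.5])

```text
clock: 7.22
eef_pos: [537.2, -234.1, 133.0]
tool_rot: [-3.129, 0.007, 1.994]
force: [0.5, 0.7, -1.5]
width: 52.5
gripper_force: 62.6
```

```bash
python3 - <<'E'
from h import *
s=read_state();print(s['qpos'])
go(bay+[0,0,70],Rb)
E
```

```text
[ 0.22428688  0.67106625  0.20629602  1.79482182 -0.17727145  0.69733984
  0.94679227]
delta [-15.7  -9.3  60.3] [-0.012  0.008  0.083] chute now [ 349.5 -164.2    8.6] width 52.5
```

>>> play_rows(deltas=[-8,-5,15,-0.006,0.004,0.04,0.5,-15,-9,35,-0.012,0.008,0.083,0.5,-16,-9,60,-0.012,0.008,0.083,0.5,-16,-9,60,-0.012,0.008,0.083,0.5,-16,-9,60,-0.012,0.008,0.083,0.5])

```text
clock: 7.85
eef_pos: [538.1, -249.1, 74.0]
tool_rot: [3.14, -0.0, 1.922]
force: [0.1, -0.2, -0.4]
width: 52.4
gripper_force: 62.7
```

```bash
python3 - <<'E'
from h import *
go(bay+[0,0,5],Rb); s=read_state(); print(s['eef_pos'],s['tool_rot'])
f=lambda i:cv2.convertScaleAbs(cv2.resize(i,None,fx=3,fy=3,interpolation=cv2.INTER_CUBIC),alpha=1.4)
a=f(get_image('scene')[190:285,100:280,::-1]); b=f(get_image('top')[100:220,280:460,::-1])
cv2.imwrite('pics/h4.png',np.vstack([a[:270],b[:325]]))
print(proj('top',[bay,bay+[0,0,75]]),proj('scene',[bay,bay+[0,0,75]]))
E
```

```text
delta [-2.4 -4.7 66. ] [ 0.002 -0.     0.011] chute now [ 353.8 -167.3  -52.1] width 52.4
[ 538.05200523 -249.1043415    74.0105251 ] [ 3.13987190e+00 -2.81386679e-04  1.92239548e+00]
[[362.05258542 173.21819767]
 [371.73554551 162.1872868 ]] [[185.23145073 236.79477664]
 [181.36535258 215.90556204]]
```

View pics/h4.png

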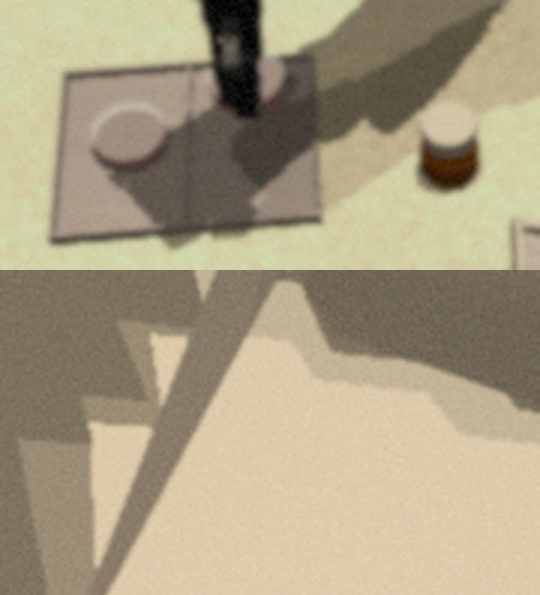

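The dish at scene crop (248,82) hangs level over the empty bay, where it was expected. The top view is blocked by the arm. Lowering.

>>> play_rows(deltas=[-1,-3,15,0,0,0.01,0.5,-2,-5,35,0,0,0.01,0.5,-2,-5,50,0,0,0.01,0.5,-2,-5,57,0,0,0.01,0.5,-2,-5,61,0,0,0.01,0.5,-2,-5,63,0,0,0.01,0.5,-2,-5,63,0,0,0.01,0.5,-2,-5,63,0,0,0.01,0.5])

```text
clock: 8.95
eef_pos: [534.0, -253.6, 11.5]
tool_rot: [3.14, 0.001, 1.911]
force: [0.5, -0.4, -0.3]
width: 52.3
gripper_force: 62.7
```

>>> play_rows(deltas=[0,0,1,0,0,0,0.5,0,0,2,0,0,0,0.5,0,0,3,0,0,0,0.5,0,0,4,0,0,0,0.5,0,0,4,0,0,0,0.5,0,0,4,0,0,0,0.5])

```text
clock: 9.7
eef_pos: [533.7, -253.5, 7.0]
tool_rot: [3.14, 0.0, 1.911]
force: [0.1, -0.3, -0.0]
width: 52.3
gripper_force: 62.7
```

>>> play_rows(deltas=[0,0,1,0,0,0,0.5,0,0,1,0,0,0,0.5,0,0,2,0,0,0,0.5,0,0,2,0,0,0,0.5,0,0,2,0,0,0,0.5])

```text
clock: 10.32
eef_pos: [533.7, -253.4, 5.8]
tool_rot: [3.14, 0.0, 1.911]
force: [-1.7, 1.4, 6.8]
width: 52.5
gripper_force: 63.4
```

Contact at 6.8 N: the dish is on the floor. Release and rise.

>>> play_rows(deltas=[0,0,2,0,0,0,0.6,0,0,2,0,0,0,0.7,0,0,2,0,0,0,0.85,0,0,2,0,0,0,0.85,0,0,2,0,0,0,0.85,0,0,-20,0,0,0,0.85,0,0,-60,0,0,0,0.85,0,0,-110,0,0,0,0.85,0,0,-160,0,0,0,0.85,0,0,-160,0,0,0,0.85])

```text
clock: 11.58
eef_pos: [536.0, -255.0, 169.1]
tool_rot: [3.134, 0.006, 1.911]
force: [-0.9, -0.6, 0.2]
width: 72.5
gripper_force: 0.0
```

```bash
python3 - <<'E'
from h import *
s=read_state(); print(s['eef_pos'],s['force'],s['width'])
f=lambda i:cv2.convertScaleAbs(cv2.resize(i,None,fx=3,fy=3,interpolation=cv2.INTER_CUBIC),alpha=1.4)
cv2.imwrite('pics/h5.png',f(get_image('scene')[180:285,100:300,::-1]))
E
```

```text
[ 536.04441692 -254.95976398  169.10786519] [-0.87363761 -0.63866187  0.2215707 ] 72.52863141584365
```

View pics/h5.png

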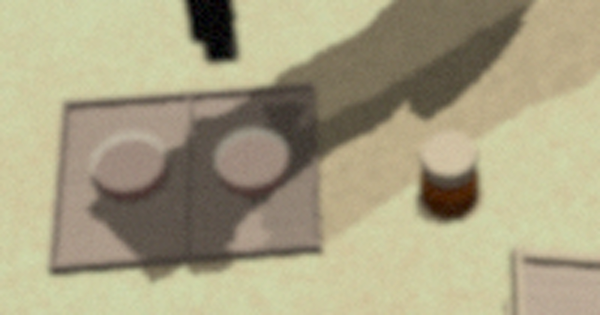

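The picture shows the dish lying flat in the empty bay at (252,160). The other dish is at (130,165) and the jar at (448,175), both where they were. Settling, then handing in.

>>> play_rows(deltas=[0,0,0,0,0,0,0.85,0,0,0,0,0,0,0.85,0,0,0,0,0,0,0.85,0,0,0,0,0,0,0.85])

```text
clock: 12.12
eef_pos: [533.3, -253.5, 164.5]
tool_rot: [3.141, -0.0, 1.911]
force: [0.3, -0.2, -0.0]
width: 72.6
gripper_force: 0.0
```

```bash
python3 -c "
from cell import *
print(finish_job())"
```

```text
the job is handed in; nothing more can be done
None
```

I slid the jammed dish up clear of the rails, lifted it out, lowered it onto the floor of the tray's empty bay and released it there; in the last picture it lies flat, with the other dish and the amber jar where they were. I handed the job in at about 12 s, and no verdict was returned.

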